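# Bring a servo-driver card to the test stand and hold it on its stops

## Task

Slide the circuit card with the orange grip straight up out of its slot in the rack, then lower it (either way round) between the guides of the test stand and press it down against the sprung brass plunger until its lower edge sits firmly on both red stops, without ramming or forcing it. The spring would lift it again, so finish while still holding the card pressed on the stops: do not let go. Leave the other two cards in their slots and do not disturb the rest of the table.

Things in the scene. Friction and masses are not known exactly. Their poses are not given: they have to be found in the camera images.
- card_grip (a point): centre of the orange grip bar (50 mm along y, 14 mm thick along x, 20 mm tall) on top of the card to be tested: green circuit board 90 mm wide (y), 4 mm thick (x), 78 mm tall. The point is 85 mm above the card's lower edge, 10 mm below its top. z up. 0.1-0.16 kg. Front and back are equivalent. It stands in a rack slot, leaning up to 3 degrees
- card_blue_grip (a point): centre of the blue grip bar (50 mm along y, 14 mm thick along x, 20 mm tall) on top of another card, to be left alone: green circuit board 90 mm wide (y), 4 mm thick (x), 78 mm tall. The point is 85 mm above the card's lower edge, 10 mm below its top. z up. 0.1-0.16 kg. Front and back are equivalent. It stands in a rack slot, leaning up to 3 degrees
- card_white_grip (a point): centre of the white grip bar (50 mm along y, 14 mm thick along x, 20 mm tall) on top of another card, to be left alone: green circuit board 90 mm wide (y), 4 mm thick (x), 78 mm tall. The point is 85 mm above the card's lower edge, 10 mm below its top. z up. 0.1-0.16 kg. Front and back are equivalent. It stands in a rack slot, leaning up to 3 degrees
- card: the whole card with the orange grip; origin at the middle of its lower edge, axes as for its grip bar
- rack: fixed black and grey card rack, 190 mm (x) by 120 mm (y), origin at the centre of its underside, z up. Three slots at -75, 0, 75 mm along its x, each a pair of upright channels, 6 mm wide, that hold a card's side edges; cards stand parallel to the rack's y, lower edge on its floor 8 mm up. The channels end 53 mm up
- tester: fixed grey test stand, block 110 (x) x 150 (y) x 30 mm, origin at the centre of its underside, z up. Two aluminium channels take the card's side edges, card parallel to y and centred: 7 mm wide, 93 mm between end walls, straight from 30 to 85 mm up, flared mouths to 97 mm up (7 mm wider each side). Card on the stops: lower edge 40 mm up, centre of its grip bar 125 mm up
- stops: the two fixed red stop blocks between the guides; origin as for the test stand. Their tops, 40 mm above it and 31 mm either side of the middle along y, are the hard stop for the card's lower edge. Meant for no more than 40 N
- plunger_top (a point): middle of the top of the sprung brass plunger between the stops (40 mm in y, 16 mm in x), 52 mm above the stand's underside when free, on its z axis; moves down only. Its spring pushes up with about 3 N when free and 8 N when level with the stops, more than the card weighs
- plunger (a joint): how far the plunger is pressed down, in m: 0 free, 0.012 level with the tops of the stops (card on its stops)
- servo: loose small black servo motor, 54 by 20 by 39 mm, bystander; origin at the centre of its underside
- foot: loose pale yellow suction foot, 54 mm across, 55 mm tall, bystander; origin at the centre of its underside
- screwdriver: loose screwdriver lying on the table, bystander
- glue_jar: loose small jar, 44 mm across, 70 mm tall, bystander; origin at the centre of its underside

How it is judged:
By the outcome, as a careful person would: the job done as asked, in the order asked, and still so for the second after the job is handed in, while the arm keeps its last pose, push and grip.
It also fails if it takes over 51 s, if anything falls off the work surface, if the arm or the gripper's body presses on something with over 40 N, if the wrist force passes 120 N, or if a joint passes its speed limit or range.

## Robot

A 7-joint arm with a two-finger parallel gripper is mounted at the origin on the work surface. World frame = base frame: x ahead of the robot, y to its left, z up, the work surface at z = 0. Lengths are in m, angles in rad, forces in N, time in s.
With the tool pointing down it reaches from about 0.4 to 0.9 m from the base axis. Payload 5.5 kg.
Tool frame: the origin (TCP) lies between the finger pads; the fingertips stand 22 mm ahead of it and the grasp point (between the pads) lies 3 mm ahead of it; z points along the fingers, y is the direction in which the jaws open and shut (so a half turn about z gives the same grasp; the last joint's range is limited). The gripper opens to 92 mm and grips with 3 to 60 N. Pads are 19 mm wide; open, the fingers measure 130 mm over their backs; the gripper's body (75 mm by 190 mm) begins 47 mm behind the grasp point.
Start: joints at [1.576, 0.501, -0.427, 1.55, 0.221, 1.138, -0.21], TCP at [0.166, -0.629, 0.249] pointing down, gripper open.
Joint ranges: [-2.88, 2.88], [-0.31, 2.03], [-1.54, 1.56], [0.2, 2.42], [-1.41, 4.55], [0.19, 2.02], [-2.57, 2.57]. Speed limits (rad/s): [2.57, 2.57, 3.14, 3.14, 3.14, 3.14, 3.14].

## Interface

Orientations are given as a unit quaternion [x, y, z, w].
In Python, from plant import robot gives the robot as it stands. Calls block until the motion is done:
- robot.movep(position, orientation): joint-space move of the TCP to a pose.
- robot.move_l(position, orientation=None, vel=0.15): straight line of the TCP; orientation=None keeps the orientation; vel is the mean speed in m/s.
- robot.set_joints(angles): joint-space move.
- robot.move_gripper(opening, grip_force=None): finger opening in m; grip_force is the grip in N (None keeps the last); returns when the fingers have stopped.
- robot.dwell(seconds).
- robot.ik(position, orientation): joint angles nearest the present ones, or None.
- robot.read_state(): the state.
- robot.camera(name): name is "scene" or "side" or "wrist"; returns (picture, depth): 480x640x3 uint8, red, green, blue; 480x640 float32, m along the optical axis (not along the pixel's ray), 0 where there is no reading.
- robot.camera_params(name): a dict with "intrinsics" (3x3 intrinsics, pixels), "cam_to_world" (4x4, takes a point from camera to world coordinates); the wrist camera has in their place "tool_from_camera" (4x4, takes a point from camera to tool coordinates, whose origin is the TCP and whose axes are the flange's). Camera axes: x right, y down, z forward; pixel columns grow to the right and rows downward; lengths in m; the calibration is good to about 2 mm. A picture is of the moment at which its call begins: read the wrist's pose just before it. camera_params takes no time and is no camera call.
A pose or a line that the arm cannot do raises robot.Unreachable and nothing moves.
- robot.close_job(): hands the job in, once; it reports no verdict.
Trained networks look in the newest picture that a camera, given by its name, has taken for a name from the list of things; names that differ only in an ending like _2 or _b are one class to them, and where a whole thing is asked for, a point or a joint stands for the part that bears it (a point fixed in the world has none). Each returns a list of dicts, best first, with "p" (0 to 1); they miss things now and then, are a little off and sometimes report something else, mostly with a low value. They report only what shows in the picture. A call takes as long as a camera call.
- robot.masks_of(camera, target): "pixels" (480x640 bool, what is visible of it) and "box" ([left, top, right, bottom] in pixels, round what is visible of it).
- robot.spot_point(camera, target): "xy" ([column, row] in pixels: a listed point, or the origin of a listed thing).
The state is a dict: "clock": time; "joints": joint angles; "qvel": joint speeds; "tau": joint torques, N m; "tool_pos": TCP position; "tool_rot": TCP orientation; "contact_force": force on the tool from outside, world axes, zero at the start; "ft_torque": the same for the moment, N m; "gripper_width": finger opening in m.
Only numpy, scipy, OpenCV 4.12 (cv2) and the standard library are available. Lean on these libraries where they do the work, as an engineer would, in place of code of your own. Each camera call takes 0.05 s, during which the arm holds its last target.

## Working session

There is one attempt and no reset: what is moved stays moved. The work goes in short steps, each a Python script; the robot and the scene stay as the last script left them, time stands still between calls to the robot, and variables do not carry over. Pictures are saved under pics/ and viewed, and the job is handed in when it is done.

```bash
mkdir -p pics; ls; python3 - <<'E'
from plant import robot
import cv2, numpy as np
s=robot.read_state(); print(s)
for n in ["scene","side"]:
    p,d=robot.camera(n); cv2.imwrite(f"pics/{n}0.png",p[:,:,::-1]); np.savez(f"{n}0.npz",p=p,d=d)
    c=robot.camera_params(n); print(n,c)
    for t in ["card_grip","card_blue_grip","card_white_grip","rack","tester","plunger_top"]:
        r=robot.spot_point(n,t)
        for q in r[:2]:
            u,v=q["xy"]; u,v=int(round(u)),int(round(v)); z=d[v,u]
            K=c["intrinsics"]; P=np.array(c["cam_to_world"])@np.r_[np.linalg.inv(K)@[q["xy"][0],q["xy"][1],1]*z,1]
            print(t,q["p"],q["xy"],z,P[:3].round(4))
print(robot.camera_params("wrist"))
E
```

```text
pics
{'clock': 0.0, 'joints': array([ 1.5761707 ,  0.50187403, -0.42680399,  1.55147767,  0.22077942,
        1.13828256, -0.21030756]), 'qvel': array([ 0.00152404, -0.00099438, -0.0012758 ,  0.00073768, -0.00025472,
       -0.00040003, -0.00108603]), 'tau': array([ 9.85699262e-04, -5.66605854e+01, -5.81604078e+00, -2.79119414e+01,
       -6.86460827e-02,  3.09234182e-02,  1.98238695e-04]), 'tool_pos': array([ 0.16553664, -0.62787176,  0.24765151]), 'tool_rot': array([ 9.91698195e-01,  1.28583451e-01, -7.91918432e-05, -9.90345931e-04]), 'contact_force': array([-0.11838341, -0.22448881, -0.01068659]), 'ft_torque': array([-0.00521589,  0.06458691, -0.01727801]), 'gripper_width': 0.09189094662210506}
scene {'intrinsics': array([[503.57945989,   0.        , 313.72516832],
       [  0.        , 503.57945989, 244.20891477],
       [  0.        ,   0.        ,   1.        ]]), 'cam_to_world': array([[-0.35982633,  0.75977908, -0.54153556,  1.22197654],
       [ 0.93294531,  0.2856821 , -0.21908625,  0.33313211],
       [-0.01175013, -0.58405606, -0.81162827,  0.99782997],
       [ 0.       
[... 1094 characters left out ...]
[333.1, 361.0] 0.6843587 [ 0.4693 -0.2213  0.1051]
rack 0.89 [378.8, 386.0] 0.7445094 [ 0.5425 -0.2482  0.0204]
tester 0.96 [275.0, 248.0] 0.0 [ 0.2495 -0.5901  0.6705]
{'intrinsics': array([[392.67902147,   0.        , 318.60506656],
       [  0.        , 392.67902147, 241.11283301],
       [  0.        ,   0.        ,   1.        ]]), 'tool_from_camera': array([[-5.41807361e-04, -9.50688484e-01, -3.10146921e-01,
         8.42680077e-02],
       [ 9.99999535e-01, -2.67696960e-04, -9.26369641e-04,
        -1.87246537e-03],
       [ 7.97663561e-04, -3.10147279e-01,  9.50688187e-01,
        -1.36426062e-01],
       [ 0.00000000e+00,  0.00000000e+00,  0.00000000e+00,
         1.00000000e+00]])}
```

View pics/scene0.png

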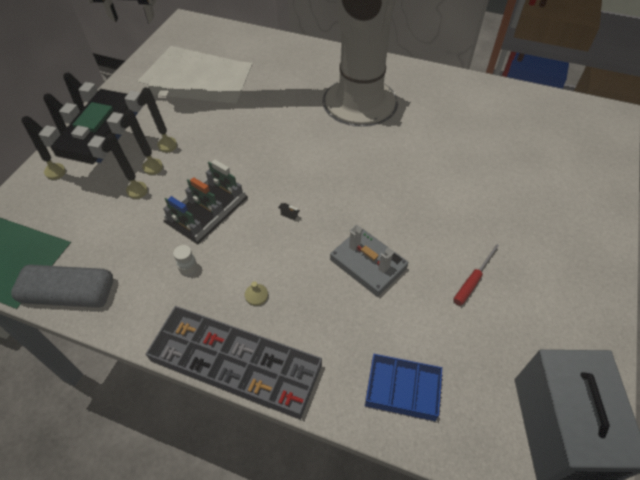

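View pics/side0.png

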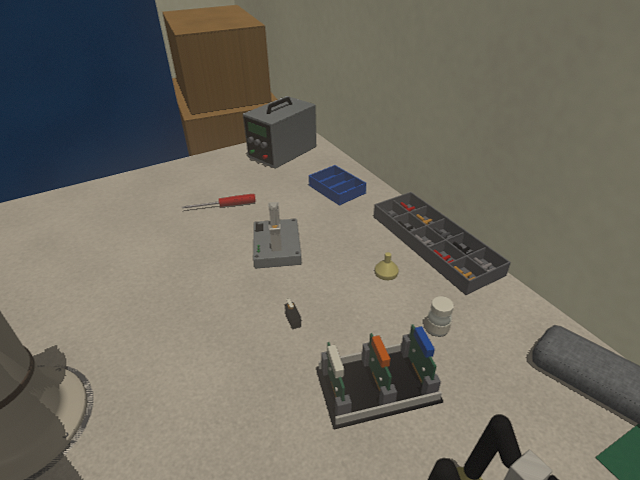

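```bash
cat > h.py <<'E'
from plant import robot
import cv2, numpy as np
from scipy.spatial.transform import Rotation as R
def q(th): # tool down, tool x at angle th (deg)
    t=np.radians(th)/2; return [np.cos(t),np.sin(t),0,0]
def campose(n,s=None):
    c=robot.camera_params(n); K=np.array(c["intrinsics"])
    if n!="wrist": return K,np.array(c["cam_to_world"])
    T=np.eye(4); T[:3,:3]=R.from_quat(s["tool_rot"]).as_matrix(); T[:3,3]=s["tool_pos"]
    return K,T@np.array(c["tool_from_camera"])
def cloud(d,K,T):
    v,u=np.mgrid[:480,:640]; P=np.stack([(u-K[0,2])/K[0,0]*d,(v-K[1,2])/K[1,1]*d,d],-1)
    W=P@T[:3,:3].T+T[:3,3]; W[d<=0]=np.nan; return W
def ray_at_z(uv,z,K,T):
    r=T[:3,:3]@np.linalg.inv(K)@np.r_[uv,1.]; o=T[:3,3]; return o+r*(z-o[2])/r[2]
E
python3 - <<'E'
from h import *
d=np.load("scene0.npz")["d"]; K,T=campose("scene"); W=cloud(d,K,T)
robot.camera("scene")
for t,zr in [("tester",(.024,.036)),("rack",(.003,.014))]:
    m=robot.masks_of("scene",t)[0]; print(t,m["p"],m["box"])
    P=W[m["pixels"]&np.isfinite(W[...,2])]
    print(np.percentile(P[:,2],[2,25,50,75,98]).round(3))
    P=P[(P[:,2]>zr[0])&(P[:,2]<zr[1])]
    print(len(P),cv2.minAreaRect(P[:,:2].astype(np.float32)))
E
```

```text
tester 0.88 [333.8, 223.4, 406.5, 298.5]
[0.    0.027 0.029 0.032 0.093]
1990 ((0.566108226776123, 0.20480209589004517), (0.1510162353515625, 0.1127629280090332), 66.75037384033203)
rack 0.93 [162.1, 170.0, 245.4, 244.2]
[0.002 0.006 0.009 0.025 0.053]
1164 ((0.5547521114349365, -0.23301483690738678), (0.11976445466279984, 0.18670254945755005), 74.34284210205078)
```

```bash
python3 - <<'E'
from h import *
th=66.75; c=np.cos(np.radians(th)); s_=np.sin(np.radians(th))
robot.movep([0.566+.04*c,0.205+.04*s_,0.27],q(th))
s=robot.read_state(); p,d=robot.camera("wrist"); print(s["clock"],s["joints"].round(2),s["tool_pos"])
cv2.imwrite("pics/wt.png",p[:,:,::-1]); np.savez("wt.npz",p=p,d=d,pos=s["tool_pos"],rot=s["tool_rot"])
K,T=campose("wrist",s); W=cloud(d,K,T)
for t in ["plunger_top","tester"]:
    for r in robot.spot_point("wrist",t)[:2]: print(t,r["p"],r["xy"],ray_at_z(r["xy"],.052 if t[0]=="p" else 0,K,T))
m=robot.masks_of("wrist","tester")[0]; np.save("wtm.npy",m["pixels"])
P=W[m["pixels"]&np.isfinite(W[...,2])]
print(np.percentile(P[:,2],[2,25,50,75,98]).round(3))
P=P[(P[:,2]>.024)&(P[:,2]<.036)]; print(len(P),cv2.minAreaRect(P[:,:2].astype(np.float32)))
E
```

```text
4.2167 [ 0.37  0.78 -1.3   1.56  0.76  1.39 -1.41] [0.58229363 0.24071512 0.26981293]
plunger_top 0.77 [320.7, 249.6] [0.56756057 0.20556756 0.052     ]
tester 0.61 [317.3, 233.0] [0.56472555 0.20766022 0.        ]
[0.027 0.03  0.031 0.032 0.095]
12922 ((0.564240038394928, 0.20586881041526794), (0.14973242580890656, 0.11017590016126633), 66.71554565429688)
```

View pics/wt.png

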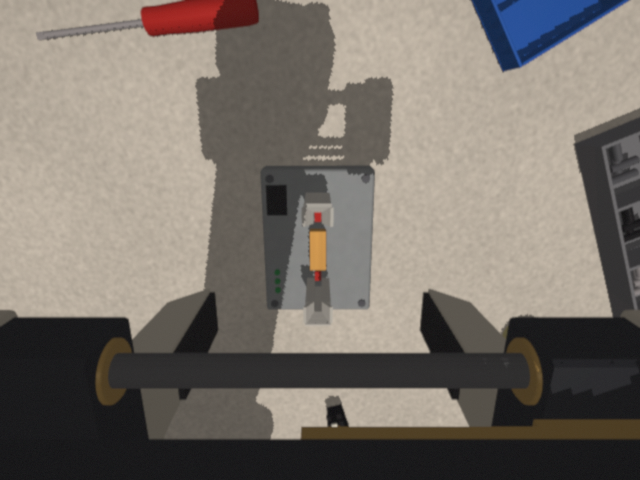

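```bash
python3 - <<'E'
from h import *
f=np.load("wt.npz"); p,d=f["p"],f["d"]; s=dict(tool_pos=f["pos"],tool_rot=f["rot"]); K,T=campose("wrist",s); W=cloud(d,K,T)
hsv=cv2.cvtColor(p,cv2.COLOR_RGB2HSV); roi=np.zeros((480,640),bool); roi[190:330,290:350]=1
b=(hsv[...,0]>8)&(hsv[...,0]<25)&(hsv[...,1]>100)&roi
r=((hsv[...,0]<6)|(hsv[...,0]>174))&(hsv[...,1]>120)&roi
for n,m in [("brass",b),("red",r)]:
    v,u=np.nonzero(m); print(n,len(v),u.min(),u.max(),v.min(),v.max())
    P=np.array([ray_at_z((a,c),.052 if n=="brass" else .04,K,T) for a,c in zip(u,v)])
    if n=="brass": print(cv2.minAreaRect(P[:,:2].astype(np.float32)),P.mean(0),np.nanmedian(W[m],0))
    else:
        for k in (v<250,v>250): print(P[k].mean(0))
th=np.radians(66.72); ex=np.array([np.sin(th),-np.cos(th)]); ey=np.array([np.cos(th),np.sin(th)]); o=np.array([.56424,.20587])
for zlo in (.09,.08):
  m=roi&(W[...,2]>zlo); P=W[m]; a=np.c_[(P[:,:2]-o)@ex,(P[:,:2]-o)@ey,P[:,2]]
  for k in (a[:,1]<0,a[:,1]>0): print(zlo,k.sum(),a[k].min(0).round(4),a[k].max(0).round(4),a[k].mean(0).round(4))
c=cv2.resize(p[180:340,250:390,::-1],None,fx=5,fy=5*.75*1.0,interpolation=cv2.INTER_CUBIC); cv2.imwrite("pics/wtc.png",c[:600])
E
```

```text
brass 684 309 325 229 271
((0.5639925003051758, 0.20626291632652283), (0.04255044087767601, 0.015528872609138489), 66.62648010253906) [0.56460653 0.20686276 0.052     ] [0.56471013 0.207387   0.05237519]
red 109 314 320 213 280
[0.57617838 0.2335341  0.04      ]
[0.55180491 0.17711024 0.04      ]
0.09 439 [-0.0128 -0.0559  0.09  ] [ 0.0131 -0.0366  0.0977] [ 0.0001 -0.0475  0.0941]
0.09 448 [-0.013   0.0361  0.09  ] [0.013  0.0553 0.0981] [-0.0002  0.0474  0.0945]
0.08 670 [-0.0128 -0.0559  0.0803] [ 0.0131 -0.0366  0.0977] [ 0.0001 -0.0459  0.0914]
0.08 565 [-0.013   0.0361  0.0806] [0.013  0.0553 0.0981] [-0.0002  0.0466  0.0931]
```

View pics/wtc.png

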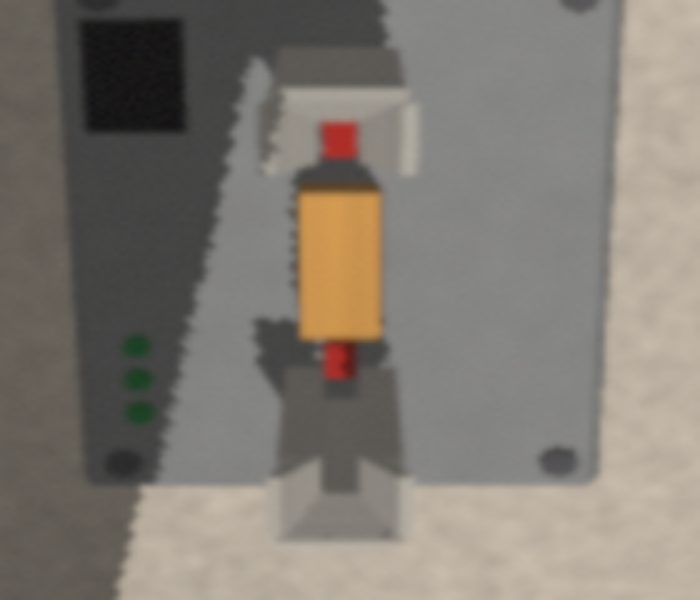

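```bash
python3 - <<'E'
from h import *
th=74; c=np.cos(np.radians(th)); s_=np.sin(np.radians(th))
robot.movep([0.552+.035*c,-0.238+.035*s_,0.27],q(th))
s=robot.read_state(); p,d=robot.camera("wrist"); print(s["clock"],s["joints"].round(2),s["tool_pos"])
cv2.imwrite("pics/wr.png",p[:,:,::-1]); np.savez("wr.npz",p=p,d=d,pos=s["tool_pos"],rot=s["tool_rot"])
K,T=campose("wrist",s); W=cloud(d,K,T)
for t in ["card_grip","card_blue_grip","card_white_grip","card","rack"]:
    for r in robot.spot_point("wrist",t)[:2]: print(t,r["p"],r["xy"],ray_at_z(r["xy"],.093 if "grip" in t else 0.008,K,T))
m=robot.masks_of("wrist","rack")[0]
P=W[m["pixels"]&np.isfinite(W[...,2])]
print(np.percentile(P[:,2],[2,25,50,75,98]).round(3))
P=P[(P[:,2]>.0)&(P[:,2]<.018)]; print(len(P),cv2.minAreaRect(P[:,:2].astype(np.float32)))
hsv=cv2.cvtColor(p,cv2.COLOR_RGB2HSV)
for n,mm in [("orange",(hsv[...,0]>4)&(hsv[...,0]<16)&(hsv[...,1]>150)&(hsv[...,2]>60)),("blue",(hsv[...,0]>105)&(hsv[...,0]<125)&(hsv[...,1]>150)),("white",np.ones_like(d,bool)),("any",np.ones_like(d,bool))]:
    o=np.array([.554,-.235]); rr=np.linalg.norm(W[...,:2]-o,axis=-1)<.12
    z=W[...,2]; k=mm&rr&(z>.09)&(z<.115)
    Q=W[k]; 
    if len(Q): print(n,len(Q),Q.mean(0).round(4),np.percentile(Q[:,2],[5,50,95]).round(4),cv2.minAreaRect(Q[Q[:,2]>np.percentile(Q[:,2],95)-.006][:,:2].astype(np.float32)))
E
```

```text
6.0583 [ 1.19  0.81 -1.43  1.65  0.82  1.41 -0.61] [ 0.56205093 -0.20263268  0.27028764]
card_grip 0.58 [315.3, 260.8] [ 0.54887806 -0.23389181  0.093     ]
card_blue_grip 0.56 [406.3, 258.7] [ 0.62402449 -0.25329089  0.093     ]
card_white_grip 0.71 [225.4, 262.6] [ 0.47446696 -0.21442337  0.093     ]
card 0.97 [317.6, 233.1] [ 0.5502969  -0.23533634  0.008     ]
rack 0.95 [318.6, 228.2] [ 0.55279724 -0.23042616  0.008     ]
[0.007 0.008 0.009 0.016 0.054]
11878 ((0.5498231649398804, -0.2306646704673767), (0.11379626393318176, 0.19128228724002838), 74.6846923828125)
orange 978 [ 0.5506 -0.2309  0.1028] [0.0987 0.1032 0.1045] ((0.5496599674224854, -0.23331837356090546), (0.04907583072781563, 0.013447155244648457), 74.33785247802734)
blue 1057 [ 0.6211 -0.2507  0.1019] [0.0932 0.103  0.1045] ((0.6214197278022766, -0.2528320848941803), (0.04875601455569267, 0.013309427537024021), 74.78375244140625)
white 3301 [ 0.5503 -0.2315  0.1021] [0.0937 0.1031 0.1045] ((0.5497497320175171, -0.2336578220129013), (0.05056914687156677, 0.16432012617588043), 74.3236312866211)
any 3301 [ 0.5503 -0.2315  0.1021] [0.0937 0.1031 0.1045] ((0.5497497320175171, -0.2336578220129013), (0.05056914687156677, 0.16432012617588043), 74.3236312866211)
```

View pics/wr.png

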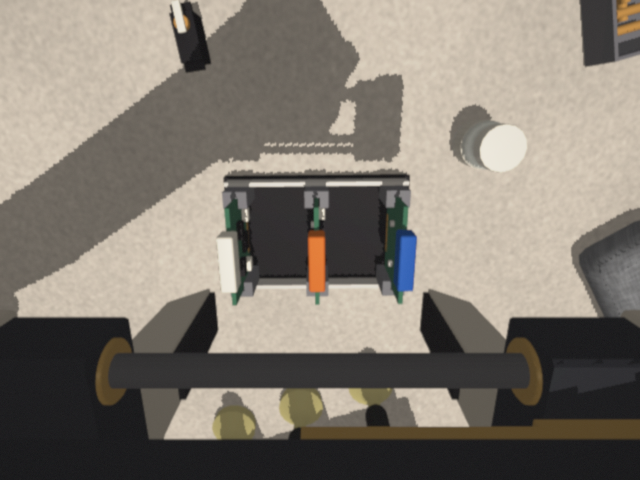

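```bash
python3 - <<'E'
from h import *
robot.move_gripper(0.042)
x,y,th=.5497,-.2335,74.45
robot.movep([x,y,0.17],q(th))
robot.move_l([x,y,0.0975],vel=.08)
s=robot.read_state(); print(s["clock"],s["tool_pos"],s["contact_force"].round(2))
robot.move_gripper(0.0,grip_force=12)
s=robot.read_state(); print(s["clock"],s["gripper_width"],s["contact_force"].round(2),s["ft_torque"].round(2))
robot.move_gripper(0.0,grip_force=40)
s=robot.read_state(); print(s["clock"],s["gripper_width"],s["tool_pos"],s["contact_force"].round(2),s["ft_torque"].round(2))
p,d=robot.camera("wrist"); cv2.imwrite("pics/g.png",p[:,:,::-1]); np.savez("g.npz",p=p,d=d,pos=s["tool_pos"],rot=s["tool_rot"])
p,d=robot.camera("side"); cv2.imwrite("pics/gs.png",p[:,:,::-1])
E
```

```text
8.9083 [ 0.55012876 -0.23343933  0.0979969 ] [ 0.3   0.45 -0.12]
9.4667 0.013705090013169687 [ 1.12  0.29 -0.35] [-0.11 -0.24  0.06]
9.6833 0.013577837732361514 [ 0.54996095 -0.23363943  0.09766308] [ 1.11 -0.91 -0.12] [-0.22 -0.4   0.04]
```

View pics/g.png

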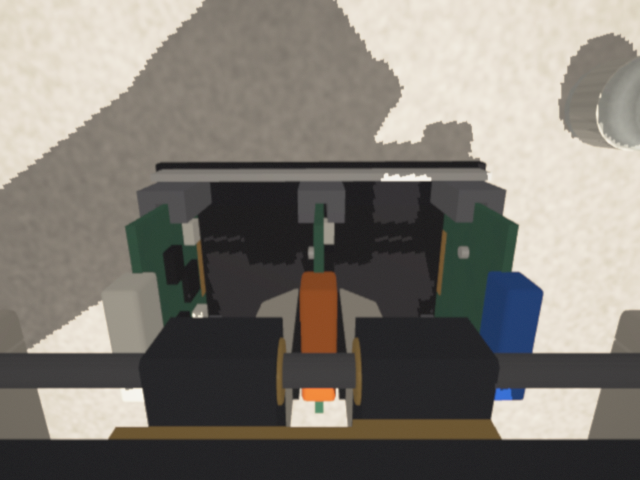

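View pics/gs.png

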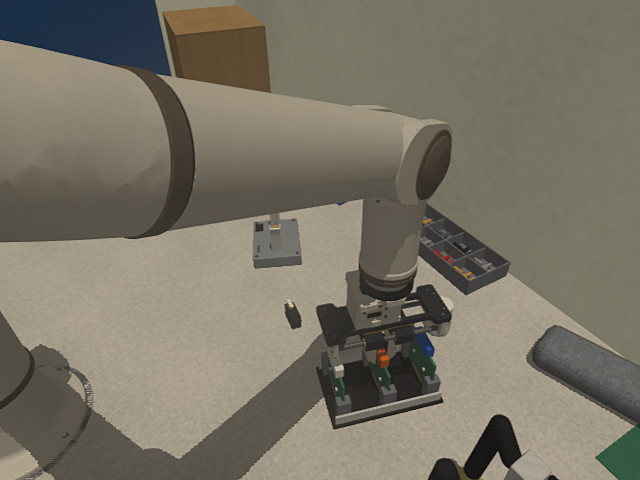

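```bash
python3 - <<'E'
from h import *
x,y=.5497,-.2335
for z,v in [(.112,.04),(.155,.06),(.245,.15)]:
    robot.move_l([x,y,z],vel=v); s=robot.read_state(); print(s["clock"],s["tool_pos"],s["gripper_width"],s["contact_force"].round(2),s["ft_torque"].round(2))
p,d=robot.camera("wrist"); cv2.imwrite("pics/l.png",p[:,:,::-1]); np.savez("l.npz",p=p,d=d,pos=s["tool_pos"],rot=s["tool_rot"])
p,d=robot.camera("side"); cv2.imwrite("pics/ls.png",p[:,:,::-1]); np.savez("ls.npz",p=p,d=d)
E
```

```text
10.3 [ 0.54980783 -0.23336911  0.11244135] 0.013446505678931794 [ 1.51 -1.38  0.02] [-0.11 -0.55  0.03]
11.1667 [ 0.54921406 -0.23356803  0.15467488] 0.013827336837319067 [-0.97 -0.9  -2.48] [-0.05 -0.12  0.02]
11.9167 [ 0.5491508  -0.23371072  0.24419254] 0.013699505967905451 [-0.8  -0.2  -2.16] [-0.06 -0.13  0.04]
```

View pics/l.png

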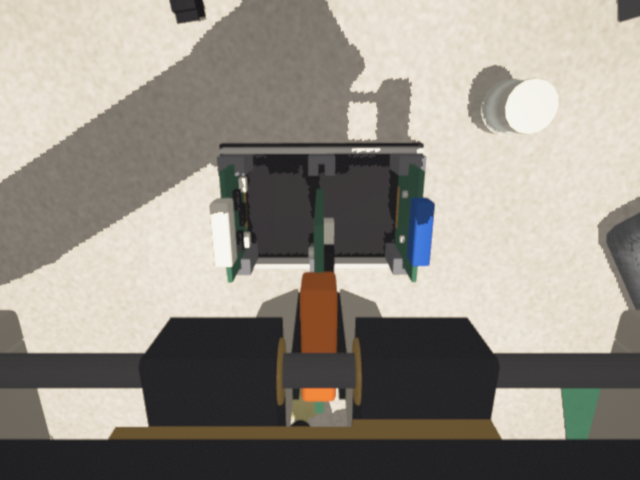

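View pics/ls.png

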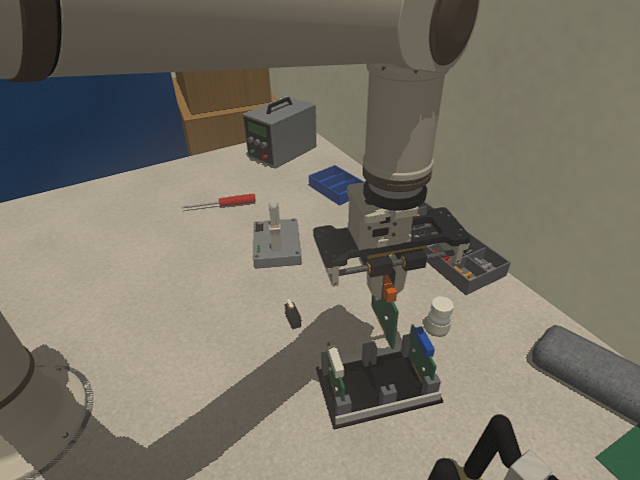

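```bash
python3 - <<'E'
from h import *
f=np.load("l.npz"); p,d=f["p"],f["d"]; c=robot.camera_params("wrist"); K=np.array(c["intrinsics"]); T=np.array(c["tool_from_camera"])
W=cloud(d,K,T)
im=cv2.resize(p[170:310,270:370,::-1],None,fx=6,fy=4.2,interpolation=cv2.INTER_CUBIC); cv2.imwrite("pics/lc.png",im)
hsv=cv2.cvtColor(p,cv2.COLOR_RGB2HSV)
for v in range(180,272,6):
    row=[(u,*(W[v,u]*1000).round(1)) for u in range(306,336) if W[v,u,2]<.10]
    if row: print(v,row[0],row[len(row)//2],row[-1])
# side
f=np.load("ls.npz"); K,Ts=campose("side"); Ws=cloud(f["d"],K,Ts); g=np.load("l.npz"); 
Tt=np.eye(4); Tt[:3,:3]=R.from_quat(g["rot"]).as_matrix(); Tt[:3,3]=g["pos"]
L=(Ws-Tt[:3,3])@Tt[:3,:3]
m=(abs(L[...,0])<.06)&(abs(L[...,1])<.03)&(L[...,2]>.022)&(L[...,2]<.1)
m=cv2.erode(m.astype(np.uint8),np.ones((3,3)))>0
Q=L[m]; print(len(Q),Q.min(0),Q.max(0))
A=np.c_[Q[:,[0,2]],np.ones(len(Q))]
k=np.ones(len(Q),bool)
for _ in range(6):
    w=np.linalg.lstsq(A[k],Q[k,1],rcond=None)[0]; r=Q[:,1]-A@w; k=abs(r)<max(.002,1.5*np.median(abs(r)))
print("y = %.4f x + %.4f z + %.4f"%tuple(w),"deg",np.degrees(w[:2]),k.sum(),np.std(r[k]))
E
```

```text
192 (316, np.float64(44.4), np.float64(-2.8), np.float64(79.9)) (319, np.float64(44.7), np.float64(-1.1), np.float64(77.9)) (322, np.float64(44.3), np.float64(0.6), np.float64(80.4))
198 (316, np.float64(44.2), np.float64(-2.6), np.float64(64.5)) (320, np.float64(44.5), np.float64(-0.6), np.float64(62.8)) (323, np.float64(44.4), np.float64(1.0), np.float64(63.3))
204 (315, np.float64(44.6), np.float64(-3.0), np.float64(48.4)) (319, np.float64(44.3), np.float64(-1.1), np.float64(49.8)) (323, np.float64(44.7), np.float64(0.8), np.float64(47.8))
210 (315, np.float64(44.4), np.float64(-2.9), np.float64(36.9)) (319, np.float64(44.4), np.float64(-1.1), np.float64(37.1)) (323, np.float64(44.4), np.float64(0.7), np.float64(36.9))
216 (314, np.float64(44.3), np.float64(-3.2), np.float64(26.3)) (319, np.float64(44.8), np.float64(-1.1), np.float64(24.6)) (323, np.float64(44.5), np.float64(0.6), np.float64(25.7))
222 (314, np.float64(44.6), np.float64(-3.1), np.float64(15.5)) (324, np.float64(31.8), np.float64(1.5), np.float64(62.7)) (333, np.float64(31.5), np.float64(6.3), np.float64(63.7))
228
[... 924 characters left out ...]
t64(17.6), np.float64(-6.6), np.float64(46.7)) (321, np.float64(30.7), np.float64(-0.3), np.float64(11.6)) (333, np.float64(22.7), np.float64(5.3), np.float64(33.0))
264 (314, np.float64(27.8), np.float64(-3.2), np.float64(12.4)) (324, np.float64(19.9), np.float64(1.2), np.float64(32.6)) (333, np.float64(19.5), np.float64(5.4), np.float64(33.6))
270 (314, np.float64(25.4), np.float64(-3.2), np.float64(11.9)) (324, np.float64(16.6), np.float64(1.2), np.float64(33.5)) (333, np.float64(16.5), np.float64(5.4), np.float64(33.7))
530 [-0.04710546 -0.0086348   0.02450761] [ 0.03916085 -0.00176389  0.0858328 ]
y = -0.0066 x + 0.0098 z + -0.0048 deg [-0.37766031  0.55938632] 515 0.0004467115588109259
```

View pics/lc.png

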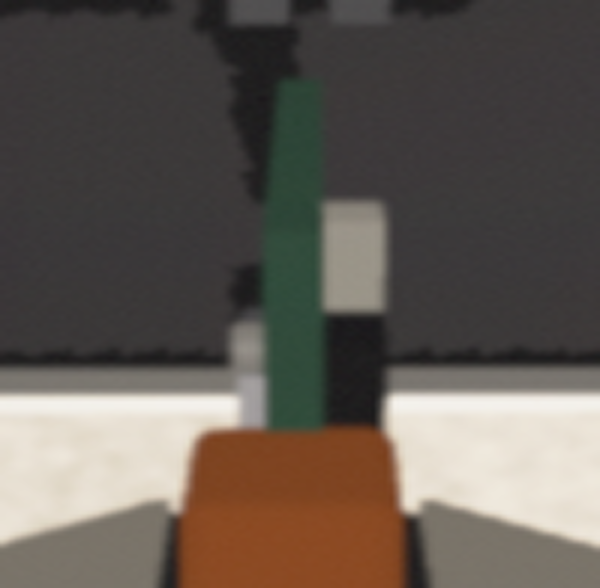

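```bash
cat >> h.py <<'E'
TH=66.68
_t=np.radians(TH); EY=np.array([np.cos(_t),np.sin(_t)]); EX=np.array([np.sin(_t),-np.cos(_t)])
O=np.array([.5642,.2060])
GOAL=O+.0005*EY+.0011*EX
def st(s=None):
    s=s or robot.read_state(); e=s["tool_pos"][:2]-GOAL
    a=R.from_quat(s["tool_rot"]).as_matrix()
    print("t%.2f ex%+.1f ey%+.1f z%.4f w%.4f F(ex,ey,z)"%(s["clock"],e@EX*1e3,e@EY*1e3,s["tool_pos"][2],s["gripper_width"]),np.round([s["contact_force"][:2]@EX,s["contact_force"][:2]@EY,s["contact_force"][2]],2),"M",s["ft_torque"].round(2),"th%.2f"%np.degrees(np.arctan2(a[1,0],a[0,0]))); return s
E
python3 - <<'E'
from h import *
robot.movep([*GOAL,.235],q(TH)); st()
robot.move_l([*GOAL,.205],vel=.06); robot.dwell(.2); s=st()
p,d=robot.camera("wrist"); cv2.imwrite("pics/h.png",p[:,:,::-1]); np.savez("hv.npz",p=p,d=d,pos=s["tool_pos"],rot=s["tool_rot"])
im=cv2.resize(p[130:290,240:400,::-1],None,fx=4,fy=3.75,interpolation=cv2.INTER_CUBIC); cv2.imwrite("pics/hc.png",im)
E
```

```text
t13.63 ex+1.4 ey-1.3 z0.2346 w0.0136 F(ex,ey,z) [-0.58 -1.25 -1.91] M [-0.02 -0.05 -0.  ] th66.54
t14.48 ex+0.1 ey+0.3 z0.2054 w0.0137 F(ex,ey,z) [ 0.8  -1.17 -1.34] M [-0.03 -0.06  0.01] th66.68
```

View pics/h.png

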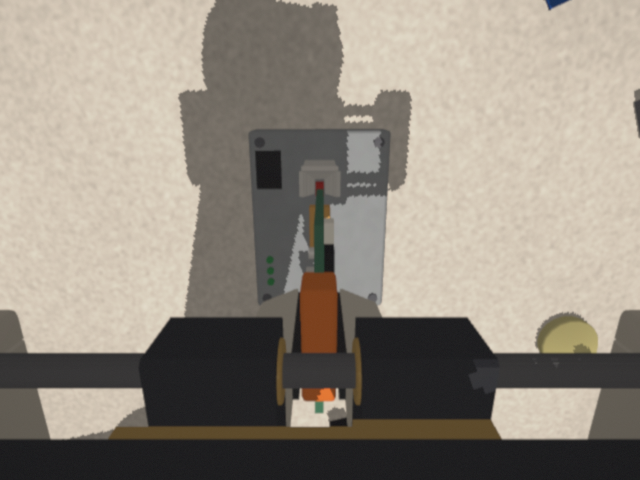

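View pics/hc.png

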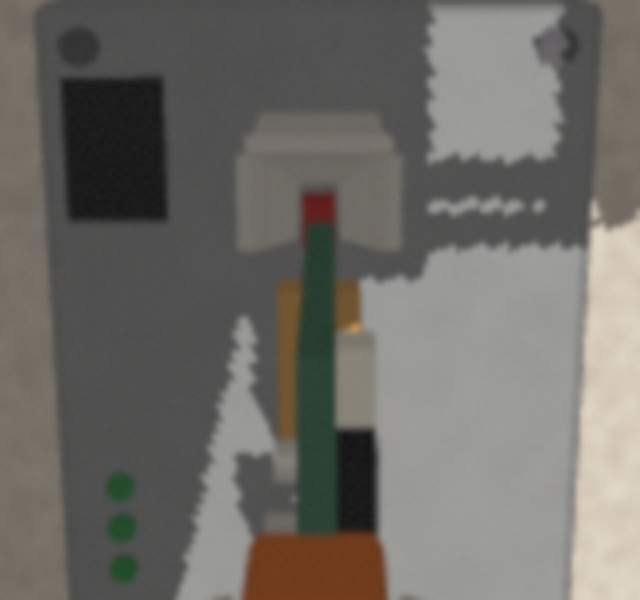

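```bash
python3 - <<'E'
from h import *
for z,v in [(.188,.05),(.178,.03),(.170,.025),(.158,.03),(.146,.03)]:
    robot.move_l([*GOAL,z],vel=v); s=st()
    F=s["contact_force"]
    if np.linalg.norm(F[:2])>7 or F[2]>6: print("stop"); break
E
```

```text
t15.03 ex-0.2 ey-0.1 z0.1876 w0.0136 F(ex,ey,z) [ 0.32  0.43 -0.91] M [-0.05 -0.09  0.  ] th66.69
t15.51 ex-0.1 ey-0.1 z0.1778 w0.0138 F(ex,ey,z) [ 0.38  0.68 -1.53] M [-0.   -0.09  0.  ] th66.68
t15.97 ex-0.1 ey-0.1 z0.1698 w0.0135 F(ex,ey,z) [ 0.51 -0.26 -1.47] M [-0.04 -0.06  0.02] th66.68
t16.52 ex-0.1 ey-0.0 z0.1578 w0.0137 F(ex,ey,z) [-0.18  0.17 -0.44] M [-0.01 -0.11 -0.01] th66.68
t17.07 ex-0.1 ey-0.0 z0.1458 w0.0136 F(ex,ey,z) [-0.46  0.07 -1.86] M [ 0.01 -0.09  0.01] th66.68
```

```bash
python3 - <<'E'
from h import *
z=.1455
while z>.126:
    z-= .002 if z>.133 else .0005
    robot.move_l([*GOAL,z],vel=.02); robot.dwell(.1)
    s=st(); F=s["contact_force"]
    if np.linalg.norm(F[:2])>8 or F[2]>11: print("stop",z); break
E
```

```text
t17.45 ex+0.0 ey+0.1 z0.1436 w0.0136 F(ex,ey,z) [-0.25  0.48 -1.13] M [-0.04  0.   -0.02] th66.68
t17.80 ex+0.1 ey+0.2 z0.1417 w0.0134 F(ex,ey,z) [0.07 1.12 0.5 ] M [ 0.08 -0.24 -0.05] th66.68
t18.15 ex+0.1 ey+0.3 z0.1398 w0.0136 F(ex,ey,z) [-0.46  0.34  1.79] M [ 0.07 -0.23 -0.05] th66.68
t18.50 ex+0.1 ey+0.2 z0.1377 w0.0134 F(ex,ey,z) [-0.31  0.03  2.15] M [ 0.18 -0.3  -0.01] th66.68
t18.85 ex+0.1 ey+0.2 z0.1356 w0.0138 F(ex,ey,z) [0.6  1.2  3.79] M [ 0.22 -0.3   0.04] th66.68
t19.20 ex+0.1 ey+0.2 z0.1336 w0.0138 F(ex,ey,z) [-0.18  0.88  5.1 ] M [ 0.2  -0.34  0.03] th66.68
t19.55 ex+0.1 ey+0.2 z0.1317 w0.0132 F(ex,ey,z) [0.89 0.65 5.62] M [ 0.16 -0.37  0.06] th66.68
t19.90 ex+0.0 ey+0.2 z0.1313 w0.0140 F(ex,ey,z) [0.72 0.1  5.65] M [ 0.2  -0.34  0.  ] th66.68
t20.25 ex+0.1 ey+0.2 z0.1308 w0.0139 F(ex,ey,z) [-0.09  1.52  6.14] M [ 0.17 -0.28 -0.05] th66.68
t20.60 ex+0.1 ey+0.2 z0.1303 w0.0138 F(ex,ey,z) [1.32 1.3  5.54] M [ 0.12 -0.28  0.05] th66.68
t20.95 ex+0.1 ey+0.2 z0.1299 w0.0136 F(ex,ey,z) [0.01 0.43 6.77] M [ 0.13 -0.3  -0.04] th66.68
t21.30 ex+0.1 ey+0.3 z0.1296 w0.0138 F(ex,ey,z) [-0.05  1.02  8.27] M [ 0.1  -0.21  0.04] th66.68
t21.65 ex+0.1 ey+0.4 z0.1296 w0.0138 F(ex,ey,z) [-0.83 -0.54 10.7 ] M [-0.07  0.01  0.  ] th66.68
t22.00 ex+0.2 ey+0.4 z0.1295 w0.0136 F(ex,ey,z) [-0.98 -1.49 13.41] M [-0.26  0.23  0.01] th66.68
stop 0.12799999999999997
```

```bash
python3 - <<'E'
from h import *
for z in (.1273,.1266):
    robot.move_l([*GOAL,z],vel=.02); robot.dwell(.15)
    M=[];F=[]
    for _ in range(6):
        s=robot.read_state(); robot.dwell(.03); M.append(s["ft_torque"]); F.append(s["contact_force"])
    s=st(); M=np.mean(M,0);F=np.mean(F,0)
    a=R.from_quat(s["tool_rot"]).as_matrix()
    print("mean F",F.round(2),"M ex,ey",(M[:2]@EX).round(3),(M[:2]@EY).round(3),"tool z axis ex,ey:",a[:2,2]@EX,a[:2,2]@EY)
    if F[2]>22: break
for n in ("wrist","scene","side"):
    p,d=robot.camera(n); cv2.imwrite(f"pics/f_{n}.png",p[:,:,::-1]); np.savez(f"f_{n}.npz",p=p,d=d)
E
```

```text
t22.60 ex+0.2 ey+0.5 z0.1295 w0.0136 F(ex,ey,z) [-0.72 -2.79 18.07] M [-0.48  0.52 -0.03] th66.68
mean F [-2.51 -2.02 18.  ] M ex,ey -0.654 0.296 tool z axis ex,ey: 0.0015841586103912 0.00022875381290270736
t23.20 ex+0.4 ey+0.6 z0.1294 w0.0132 F(ex,ey,z) [-0.59 -4.   22.91] M [-0.68  0.75 -0.05] th66.67
mean F [-3.36 -3.14 22.07] M ex,ey -0.972 0.415 tool z axis ex,ey: 0.0022596887975346648 0.00019586701190877126
```

View pics/f_wrist.png

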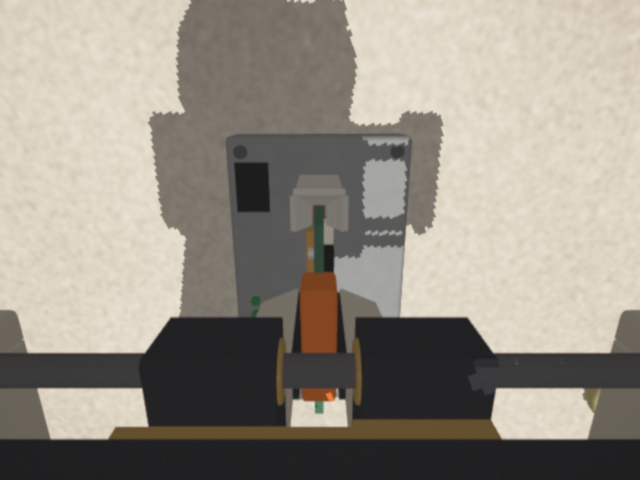

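View pics/f_scene.png

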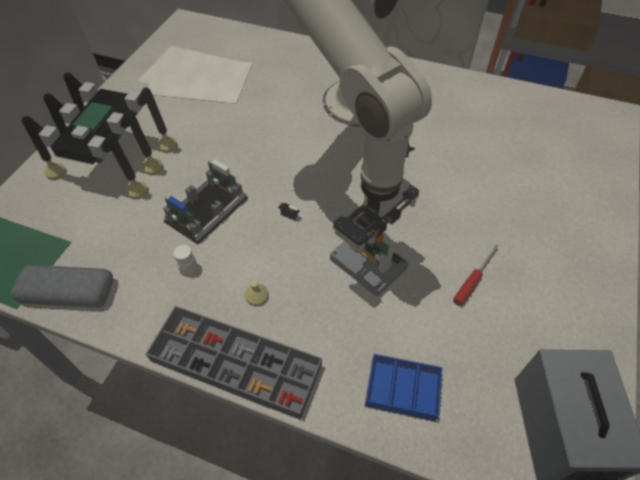

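View pics/f_side.png

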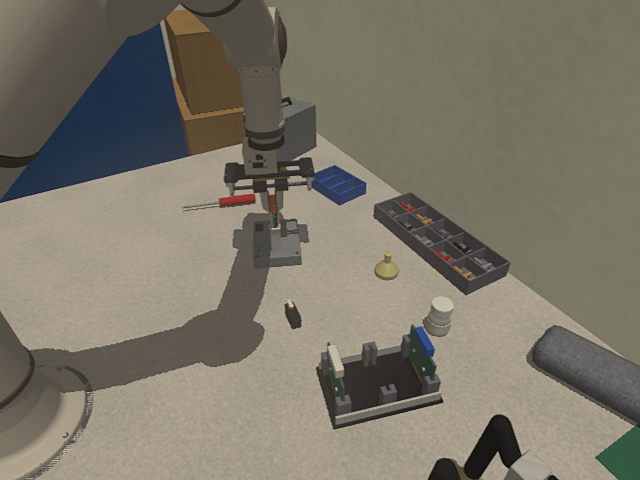

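```bash
python3 - <<'E'
from h import *
def mean():
    M=[];F=[]
    for _ in range(8):
        s=robot.read_state(); robot.dwell(.03); M.append(s["ft_torque"]); F.append(s["contact_force"])
    st(s); M=np.mean(M,0);F=np.mean(F,0); print("mean Fex %.2f Fey %.2f Fz %.2f Mex %.3f Mey %.3f"%(F[:2]@EX,F[:2]@EY,F[2],M[:2]@EX,M[:2]@EY))
for a,b in ((.0004,.0002),(.0008,.0004)):
    g=GOAL-a*EY-b*EX
    robot.move_l([*g,.1268],vel=.01); robot.dwell(.15); mean()
E
```

```text
t23.98 ex+0.3 ey+0.4 z0.1294 w0.0139 F(ex,ey,z) [-0.46 -1.71 19.64] M [-0.47  0.44 -0.  ] th66.68
mean Fex -0.90 Fey -2.52 Fz 20.06 Mex -0.621 Mey 0.205
t24.65 ex+0.2 ey+0.4 z0.1295 w0.0138 F(ex,ey,z) [-0.71 -1.64 19.23] M [-0.33  0.26 -0.01] th66.68
mean Fex -0.66 Fey -1.72 Fz 18.87 Mex -0.415 Mey 0.083
```

```bash
python3 - <<'E'
from h import *
robot.dwell(.5); st()
p,d=robot.camera("wrist"); c=robot.camera_params("wrist"); W=cloud(d,np.array(c["intrinsics"]),np.array(c["tool_from_camera"]))
print((W[255:268,317:322].reshape(-1,3).mean(0)*1000).round(1), "(was ~30,-0.9,11.7 before)")
robot.dwell(.5); st(); robot.close_job()
E
```

```text
t25.18 ex+0.2 ey+0.4 z0.1294 w0.0139 F(ex,ey,z) [-0.99 -1.79 19.42] M [-0.36  0.21 -0.  ] th66.68
[29.4 -1.3 11.1] (was ~30,-0.9,11.7 before)
t25.73 ex+0.2 ey+0.4 z0.1294 w0.0139 F(ex,ey,z) [-0.98 -0.45 19.77] M [-0.33  0.25  0.04] th66.68
the job is handed in; nothing more can be done
```

I slid the orange-grip card straight up out of the rack and lowered it between the tester guides with no lateral contact. I then pressed it onto the stops and handed the job in at about 25.7 s, still gripping at 40 N and pushing down.

**On the stops:**
- The tool stopped moving at z = 0.1295 m while the command went about 2.5 mm lower. I expected about 0.1293 m with the card seated.
- Push force rose smoothly along the spring to about 6 N, then steeply at the hard stop.
- It was steady at 19–20 N when I handed in, so roughly 12 N rests on the stops. The highest I saw was about 23 N.

**Both stops loaded:** I inferred this from forces and did not see it directly. The wrist moment fell in step with a small sideways force of about 2 N, which points to an even load.

**Grip:** the card moved less than about 1 mm in the pads between lifting and handing in, by the wrist camera.

**Surroundings:** the side and scene pictures taken during the final press show the white and blue cards still in their slots and the other objects where they were.

**Disagreement between cameras:** the scene and wrist cameras differed by about 2 mm on the tester's position. I aligned using the card and slot seen in the same wrist picture, and the card went in cleanly.

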